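# Nest the grit pans, handles apart

### The job

Put the smallest of the three metal grit pans away inside the largest one, standing flat on its floor, with the handles turned about a quarter turn or more apart so that they clear each other. Set it down gently rather than dropping it, and leave the largest and the middle pan standing where they are.

Things in the scene. Friction and masses are not known exactly. Their poses are not given: they have to be found in the camera images.
- small_pan: Smallest, deepest pan, to be moved: aluminium, open-topped, outer diameter 72 mm at the foot, 80 at the rim, 66 high, 3 mm floor, 0.08 to 0.17 kg. Origin: centre of underside; z up; x along the handle, a level strap 14 mm wide, 8 thick, centre line 62 mm above the underside, 40 to 130 mm from the axis, then an eye to 150. Nested, the strap lies 6 mm above the largest pan's rim (radius 62).
- small_grip (a point): Centre line of the smallest pan's handle, 100 mm from the pan's axis, 62 mm above its underside: a good place to grip from above, across the 14 mm width. Fingers holding at 85 to 120 mm from the axis pass outside the largest pan's rim.
- large_pan: Largest pan, loose: same metal, outer diameter 112 mm at the foot, 124 at the rim (inside 106 and 118), 55 high, floor 3 mm thick (the nested pan's underside comes 3 mm above this one's). Origin: centre of underside; z up; x along the handle, a 14 mm wide strap rising from 47 mm height at 62 mm from the axis to 90 at 150; eye to 170. It blocks the other handle if both point the same way.
- middle_pan: The middle pan, shallow, to be left alone: same metal, diameter 102 mm at the rim, 36 mm high, handle out to 155 mm from the axis. Origin: centre of its underside; x points along its handle.

How it is judged:
At the end, for the whole second after the job is handed in: Smallest pan at rest in the largest: underside within 5 mm of its floor and 24 mm of its axis, both upright within 6 degrees; handles at least 65 degrees apart (a quarter turn or more is the aim); largest pan within 50 mm, middle pan within 30 mm of where it stood (z of small_pan in the frame of large_pan below 0.008 m and horizontal distance between small_pan and large_pan below 0.024 m and angle between each of small_pan, large_pan's own z axis and vertical below 0.1 rad and (angle between the x axis of small_pan and the x axis of large_pan, either way round above 1.13 rad or x of small_grip in the frame of large_pan below 0 m) and distance of large_pan from where it was at the start of the episode below 0.05 m and distance of middle_pan from where it was at the start of the episode below 0.03 m and linear speed of small_pan below 0.02 m/s); the robot touches nothing.
It fails at once if the middle pan is pushed away by more than 30 mm (distance of middle_pan from where it was at the start of the episode above 0.03 m).
It fails at once if the smallest pan is dropped over the largest from more than about 12 mm (falls faster than 0.5 m/s, unheld) (horizontal distance between small_pan and large_pan below 0.06 m and contact force between the fingers and small_pan below 0.05 N and linear speed of small_pan above 0.5 m/s).
It also fails if it takes over 40 s, if anything falls off the work surface, if the arm or the gripper's body presses on something with over 40 N, if the wrist force passes 120 N, or if a joint passes its speed limit or range.

### The arm

A 6-joint arm with a two-finger parallel gripper is mounted at the origin on a cart in front of the work surface, level with it; the furniture and walls round the work are solid. World frame = base frame: x ahead of the robot, y to its left, z up, the work surface at z = 0. Lengths are in m, angles in rad, forces in N, time in s.
With the tool pointing down it reaches from about 0.35 to 0.775 m from the base axis. Payload 5.5 kg.
Tool frame: the origin (TCP) lies on the centre line of the jaws, within the pads' length; the fingertips stand 17 mm ahead of it and the grasp point (between the pads) lies 2 mm behind it; z points along the fingers, y is the direction in which the jaws open and shut (so a half turn about z gives the same grasp; the last joint's range is limited). The gripper opens to 85 mm and grips with 20 to 120 N. Pads are 22 mm wide; open, the fingers measure 114 mm over their backs; the gripper's body (76 mm by 85 mm) begins 54 mm behind the grasp point. The pads swing forward as they close: fully open they stand 13 mm farther back than shut.
Start: joints at [0.986, 0.313, 0.046, 1.304, 0, 1.431], TCP at [0.247, 0.519, 0.248] pointing down, gripper open.
Joint ranges: [-2.76, 2.76], [-0.86, 1.69], [-1.03, 1.26], [-2.2, 2.34], [-1.47, 1.5], [-3.14, 3.14]. Speed limits (rad/s): [2.57, 2.57, 3.14, 3.14, 3.14, 3.14].

### API

Orientations are given as a 3x3 rotation matrix whose columns are the frame's x, y, z axes.
In Python, from bench import bot gives the robot as it stands.
- The arm moves only by the tool drive_tool, never from a script. Its argument "plan" is a list of rows, each a list of 2 entries, a list of its own where there are three numbers: the shift along the tool's x, y, z in m, then the turn about the tool's z in rad. In form: [[[dx, dy, dz], twist], ...]. A call has 1 to 8 rows; each row shifts and turns the commanded pose from where the row before left it, along the tool's axes as they then stand; what a row does not reach is not made up. A row lasts 1/8 s, in which the tool goes at most 62.5 mm and 10.7 degrees, less where a joint would pass 70% of its speed; a pose out of reach is approached as far as the arm can. A call is refused whole if a number of a shift passes 0.0625 or a number of a turn 0.188, either way. A call with a gripper value outside its range is refused whole. "claw" is the opening, from 0 (shut) to 1 (fully open), set as the call begins (left out, the last holds). The fingers move at their own pace and stop on an object; the grip force is fixed at half the most. Time passes only in rows, so rows that do not move let the fingers close. It gives the time, the measured TCP pose, the force and the opening at its end, in the units of the state.
- bot.get_obs(): the state, without advancing time (a new reading comes with each control period).
- bot.grab_frame(name): name is "scene" or "top" or "wrist"; returns (picture, depth): 480x640x3 uint8, blue, green, red; 480x640 float32, m along the optical axis (not along the pixel's ray), 0 where there is no reading.
- bot.camera_info(name): a dict with "intrinsics" (3x3 intrinsics, pixels), "origin" and "orientation" of the camera in the world. Camera axes: x right, y down, z forward; pixel columns grow to the right and rows downward; lengths in m; the calibration is good to about 2 mm. A picture is of the moment at which its call begins: read the wrist's pose just before it. camera_info takes no time and is no camera call; for the wrist camera it gives the pose at the moment of the call.
- bot.sign_off(): hands the job in, once; it reports no verdict.
Trained networks look in the newest picture that a camera, given by its name, has taken for a name from the list of things; names that differ only in an ending like _2 or _b are one class to them, and where a whole thing is asked for, a point or a joint stands for the part that bears it (a point fixed in the world has none). Each returns a list of dicts, best first, with "confidence" (0 to 1); they miss things now and then, are a little off and sometimes report something else, mostly with a low value. They report only what shows in the picture. A call takes as long as a camera call.
- bot.look_for(camera, label): "box" ([centre column, centre row, width, height] as shares, 0 to 1, of the picture: columns of its width, rows of its height, round what is visible of it).
- bot.landmark_of(camera, label): "position" ([column, row] as shares, 0 to 1, of the picture: columns of its width, rows of its height: a listed point, or the origin of a listed thing).
The state is a dict: "clock": time; "joint_positions": joint angles; "qd": joint speeds; "joint_efforts": joint torques, N m; "ee_pos": TCP position; "tcp_rot": TCP orientation; "ft_force": force on the tool from outside, world axes, zero at the start; "wrist_torque": the same for the moment, N m; "opening": opening from 0.0 (shut) to 1.0 (fully open).
Only numpy, scipy, OpenCV 4.12 (cv2) and the standard library are available. Lean on these libraries where they do the work, as an engineer would, in place of code of your own. Each camera call takes 0.05 s, during which the arm holds its last target.

## Working session

There is one attempt and no reset: what is moved stays moved. The work goes in short steps, Python scripts to look and compute and a tool call to move; the robot and the scene stay as the last step left them, time stands still between calls to the robot, and variables do not carry over. Pictures are saved under pics/ and viewed, and the job is handed in when it is done.

Besides the shell and the picture viewer there is one more tool, called after "Emit:" as a command line: name --argument value ..., lists and objects as JSON in quotes. drive_tool: Moves the arm, as the interface text tells. Its arguments: {"type":"object","properties":{"plan":{"type":"array","items":{"type":"array"}},"claw":{"type":"number"}},"required":["plan"]}

```bash
mkdir -p pics; ls; python3 - <<'E'
from bench import bot
import cv2,numpy as np
o=bot.get_obs();print({k:np.round(v,3).tolist() for k,v in o.items()})
for c in ["top","scene"]:
    im,d=bot.grab_frame(c);cv2.imwrite(f"pics/{c}0.png",im)
    np.save(f"{c}0.npy",d)
    ci=bot.camera_info(c);print(c,{k:np.round(v,3).tolist() for k,v in ci.items()})
    for l in ["small_pan","small_grip","large_pan","middle_pan"]:
        for r in bot.landmark_of(c,l)[:2]:
            print(l,np.round(np.array(r["position"])*[640,480],1),round(r["confidence"],2))
E
```

```text
pics
{'clock': 0.0, 'joint_positions': [0.986, 0.314, 0.045, 1.304, 0.0, 1.431], 'qd': [0.0, -0.002, 0.001, -0.001, 0.0, -0.001], 'joint_efforts': [-0.0, -48.063, 29.853, 0.019, -0.0, -0.0], 'ee_pos': [0.247, 0.519, 0.247], 'tcp_rot': [[-0.903, 0.43, -0.001], [0.43, 0.903, -0.001], [0.0, -0.002, -1.0]], 'ft_force': [-0.044, -0.334, -1.476], 'wrist_torque': [0.005, 0.002, -0.005], 'opening': 1.002}
top {'intrinsics': [[555.418, 0.0, 324.544], [0.0, 555.418, 231.034], [0.0, 0.0, 1.0]], 'origin': [0.386, -0.014, 1.301], 'orientation': [[0.017, -0.992, 0.125], [-1.0, -0.016, 0.011], [-0.009, -0.125, -0.992]]}
small_pan [477.6 262.3] 0.84
small_grip [482.4 218.3] 0.62
large_pan [356.  247.6] 0.79
middle_pan [206.  243.1] 0.7
scene {'intrinsics': [[486.417, 0.0, 321.757], [0.0, 486.417, 242.13], [0.0, 0.0, 1.0]], 'origin': [-0.242, -0.609, 0.726], 'orientation': [[0.602, -0.456, 0.655], [-0.798, -0.349, 0.491], [0.004, -0.818, -0.574]]}
small_pan [432. 327.] 0.69
small_grip [456.2 278.3] 0.86
large_pan [333.3 268.1] 0.82
```

View pics/top0.png

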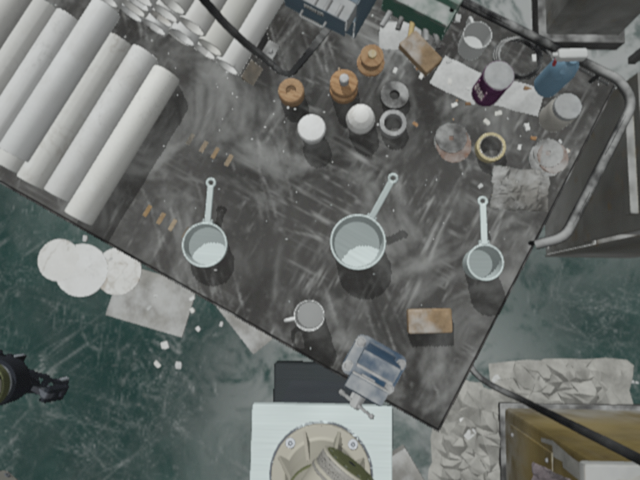

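View pics/scene0.png

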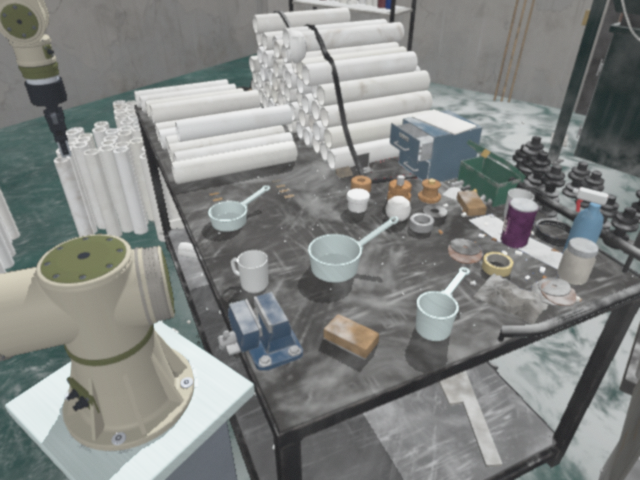

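The top view shows the small pan at about (485,262) with its handle running up to (483,200). The large pan is at (358,242) with its handle towards (393,178), and the middle pan is at (205,245).

```bash
cat > h.py <<'E'
import numpy as np
from bench import bot
def cloud(c,d,ci=None):
    ci=ci or bot.camera_info(c);K=np.array(ci["intrinsics"]);R=np.array(ci["orientation"]);o=np.array(ci["origin"])
    v,u=np.mgrid[:480,:640]
    p=np.stack([(u-K[0,2])/K[0,0]*d,(v-K[1,2])/K[1,1]*d,d],-1)
    return p@R.T+o
def circ(xy):
    A=np.c_[2*xy,np.ones(len(xy))];s=np.linalg.lstsq(A,(xy**2).sum(1),rcond=None)[0]
    return s[:2],np.sqrt(s[2]+s[0]**2+s[1]**2)
E
python3 - <<'E'
from h import *
d=np.load("top0.npy");P=cloud("top",d)
for n,(u,v,h,eu,ev,R) in dict(small=(485,262,.066,483,200,.04),large=(358,242,.055,393,178,.062),mid=(205,245,.036,210,182,.051)).items():
    w=P[v-45:v+45,u-45:u+45].reshape(-1,3)
    t=P[v-80:v+60,u-60:u+60].reshape(-1,3)
    tab=np.median(t[abs(t[:,2])<.03][:,2]); c=np.median(w[w[:,2]>h-.012],0)[:2]
    r=w[abs(w[:,2]-h)<.010]
    # rim: robust fit
    g=P[v,u][:2]
    best=None
    from scipy.optimize import least_squares
    f=least_squares(lambda q:np.hypot(*(r[:,:2]-q).T)-R+.0015,g,loss='soft_l1',f_scale=.002)
    hd=P[ev-8:v+60,u-60:u+60].reshape(-1,3)
    dd=np.hypot(*(hd[:,:2]-f.x).T)
    k=(hd[:,2]>.04 if n!="mid" else hd[:,2]>.025)&(dd>R+.015)&(dd<R+.1)
    q=hd[k];a=np.arctan2(*(np.median(q[:,:2],0)-f.x)[::-1])
    print(n,"tab",tab,"c",f.x,"n",len(r),np.median(abs(f.fun)),"ang",np.degrees(a),k.sum(), "hz",np.median(q[:,2]))
    import cv2
    ln=cv2.fitLine(q[:,:2].astype(np.float32),cv2.DIST_HUBER,0,.01,.01).ravel();print(ln, np.degrees(np.arctan2(ln[1],ln[0])), q[:,:2].min(0),q[:,:2].max(0))
E
```

```text
small tab -0.0006501462844035188 c [ 0.48483184 -0.35675502] n 464 0.0063897906165125175 ang 0.6430026125562798 281 hz 0.06342603234762323
[ 0.46145526  0.88716346  0.5711398  -0.37838233] 62.518944 [ 0.51337189 -0.4914981 ] [ 0.62468361 -0.34299887]
large tab -0.0009423841685149981 c [ 0.52032457 -0.07521462] n 491 0.0018154627197954618 ang -28.09774966043232 322 hz 0.08391931266978114
[ 0.8980597  -0.43987355  0.60721827 -0.12248325] -26.095814 [ 0.38610955 -0.15886228] [ 0.6669576  -0.01419213]
mid tab -0.0010076745449911773 c [0.51276061 0.27561697] n 476 0.003399438691855663 ang -4.184366243593148 235 hz 0.04286461507523209
[ 0.997408   -0.07195333  0.6241332   0.2670451 ] -4.126187 [0.57852775 0.25434959] [0.66145787 0.27785064]
```

```bash
python3 - <<'E'
from h import *
import cv2
d=np.load("top0.npy");P=cloud("top",d)
w=P[195:310,440:520].reshape(-1,3)
m=(w[:,2]>.045)&(w[:,0]<.66)&(abs(w[:,1]+.36)<.07)
w=w[m]
# image of points
im=np.zeros((480,400,3),np.uint8)
for p in w:
    c=int(255*np.clip((p[2]-.045)/.03,0,1)); cv2.circle(im,(int((-.28-p[1])*2500),int((.64-p[0])*2200)),2,(255-c,c,255),-1)
cv2.imwrite("pics/s.png",im)
h=w[(w[:,0]>.54)&(w[:,0]<.605)]
ln=cv2.fitLine(h[:,:2].astype(np.float32),cv2.DIST_HUBER,0,.01,.01).ravel();print(len(h),ln,np.degrees(np.arctan2(ln[1],ln[0])),np.median(h[:,2]))
r=w[(w[:,0]<.527)&(abs(w[:,2]-.066)<.006)];c=r[:,:2].mean(0)
from scipy.optimize import least_squares
f=least_squares(lambda q:np.hypot(*(r[:,:2]-q).T)-.0385,c,loss='soft_l1',f_scale=.001);print(f.x,len(r),np.median(abs(f.fun)))
print(r[:,:2].min(0),r[:,:2].max(0),w[:,0].max())
E
```

```text
187 [ 0.9998563   0.01695335  0.5720962  -0.35471424] 0.97140205 0.0645033207175798
[ 0.47792699 -0.35691254] 272 0.0013913509075252004
[ 0.43759996 -0.39832463] [ 0.52664707 -0.31723804] 0.6254647100936777
```

View pics/s.png

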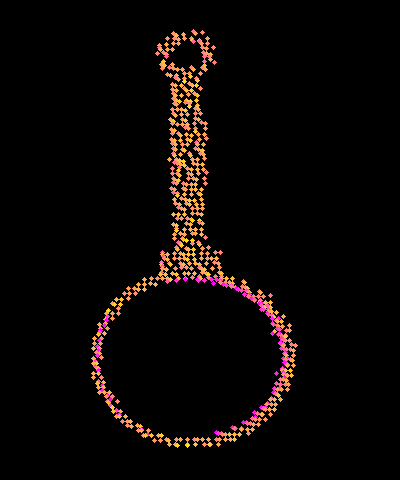

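Small pan: centre about (0.478, -0.357), handle at about 1°. Large pan: centre about (0.520, -0.075), handle at about -27°. I'll turn the tool first so the jaws close across the handle.

Emit:
drive_tool --plan '[[[0,0,-0.01],-0.154],[[0,0,-0.01],-0.154],[[0,0,-0.01],-0.154]]' --claw 0.7

```text
clock: 0.88
ee_pos: [0.2474, 0.5191, 0.2786]
tcp_rot: [[-1.0, -0.022, 0.0], [-0.022, 1.0, 0.0], [-0.0, 0.0, -1.0]]
ft_force: [0.9, 0.5, 0.2]
opening: 0.703
```

Emit:
drive_tool --plan '[[[-0.0195,-0.055,0],0],[[-0.0195,-0.055,0],0],[[-0.0195,-0.055,0],0],[[-0.0195,-0.055,0],0],[[-0.0195,-0.055,0],0],[[-0.0195,-0.055,0],0],[[-0.0195,-0.055,0],0],[[-0.0195,-0.055,0],0]]'

```text
clock: 1.88
ee_pos: [0.4114, 0.08, 0.2787]
tcp_rot: [[-1.0, -0.017, 0.001], [-0.017, 1.0, 0.0], [-0.001, 0.0, -1.0]]
ft_force: [1.3, 0.2, 0.3]
opening: 0.699
```

Emit:
drive_tool --plan '[[[-0.0195,-0.055,0],0],[[-0.0195,-0.055,0],0],[[-0.0195,-0.055,0],0],[[-0.0195,-0.055,0],0],[[-0.0195,-0.055,0],0],[[-0.0195,-0.055,0],0],[[0,0,0],0]]'

```text
clock: 2.75
ee_pos: [0.5344, -0.25, 0.2767]
tcp_rot: [[-1.0, -0.013, -0.001], [-0.013, 1.0, 0.0], [0.001, 0.0, -1.0]]
ft_force: [-0.7, 1.0, -0.1]
opening: 0.699
```

```bash
python3 - <<'E'
from h import *
import cv2
ci=bot.camera_info("wrist");im,d=bot.grab_frame("wrist");cv2.imwrite("pics/w1.png",im)
P=cloud("wrist",d,ci);np.save("w1.npy",P)
print(np.round(ci["origin"],3),np.round(ci["orientation"],2).tolist())
K=np.array(ci["intrinsics"]);R=np.array(ci["orientation"]);o=np.array(ci["origin"])
for l in ["small_pan","small_grip","large_pan"]:
    for r in bot.landmark_of("wrist",l)[:2]:
        px=np.array(r["position"])*[640,480];print(l,px,r["confidence"],P[int(min(px[1],479)),int(min(px[0],639))])
E
```

```text
[ 0.454 -0.252  0.403] [[-0.01, 0.95, 0.31], [1.0, 0.01, 0.0], [0.0, 0.31, -0.95]]
small_pan [224.384 142.8  ] 0.97 [ 0.47643834 -0.35656367  0.00111046]
small_grip [216.128 249.6  ] 0.82 [ 0.57527922 -0.35520731  0.06559002]
large_pan [474.624 186.912] 0.77 [ 0.52030845 -0.08236359  0.00326881]
```

View pics/w1.png

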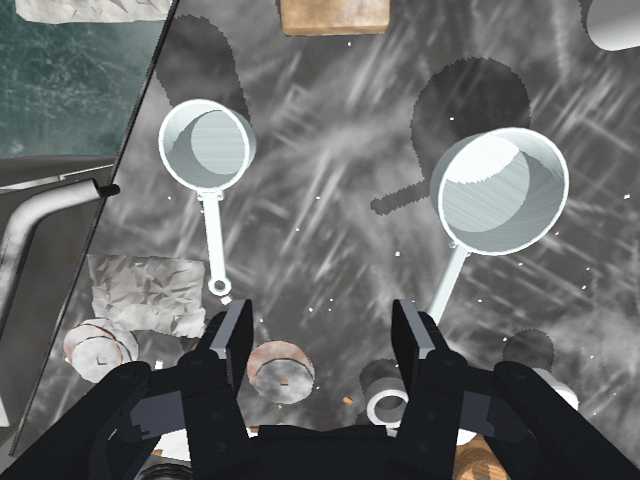

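The wrist view shows the small pan at about (205,147) with its handle running down to (219,287), and the large pan at about (503,190). I'll refine both poses from this depth image.

```bash
python3 - <<'E'
from h import *
import cv2
from scipy.optimize import least_squares
W=np.load("w1.npy").reshape(-1,3);T=cloud("top",np.load("top0.npy")).reshape(-1,3)
for nm,P in (("wrist",W),("top",T)):
  for n,g,h,R,(ha,a0,a1) in (("small",[.478,-.3565],.066,.0385,(1,.055,.125)),("large",[.52,-.077],.055,.0605,(-27,.075,.15))):
    g=np.array(g)
    for _ in range(3):
        dd=np.hypot(*(P[:,:2]-g).T);r=P[(abs(dd-R)<.012)&(abs(P[:,2]-h)<.004)]
        an=np.degrees(np.arctan2(*(r[:,:2]-g).T[::-1]));r=r[abs((an-ha+180)%360-180)>30]
        g=least_squares(lambda q:np.hypot(*(r[:,:2]-q).T)-R,g,loss='soft_l1',f_scale=.001).x
    dl=P[:,:2]-g;dd=np.hypot(*dl.T);an=np.degrees(np.arctan2(dl[:,1],dl[:,0]))
    q=P[(dd>a0)&(dd<a1)&(abs(an-ha)<15)&(P[:,2]>.045)&(P[:,2]<.11)]
    ln=cv2.fitLine(q[:,:2].astype(np.float32),cv2.DIST_HUBER,0,.01,.01).ravel();m=np.median(q[:,:2],0)-g
    print(nm,n,g,len(r),"line",ln[2:],np.degrees(np.arctan(ln[1]/ln[0])),"viacentre",np.degrees(np.arctan2(m[1],m[0])),"z",np.median(q[:,2]))
E
```

```text
wrist small [ 0.47720563 -0.35818406] 1264 line [ 0.5659667  -0.35615802] 1.1347908 viacentre 1.386969093018481 z 0.06616515695416936
wrist large [ 0.51943569 -0.07720395] 1877 line [ 0.61495185 -0.1297145 ] -27.711077 viacentre -28.604438675931195 z 0.07277092181691397
top small [ 0.4769985  -0.35702263] 158 line [ 0.5672347  -0.35486734] 1.1018726 viacentre 1.4894331571465438 z 0.06469483539392518
top large [ 0.51905723 -0.07456838] 235 line [ 0.6184299  -0.12789343] -28.419647 viacentre -27.9432583722729 z 0.07496563813704382
```

Emit:
drive_tool --plan '[[[-0.0205,-0.0525,0],0],[[-0.0205,-0.0525,0],0],[[0,0,0.05],0],[[0,0,0.05],0],[[0,0,0.04],0],[[0,0,0],0]]'

```text
clock: 3.7
ee_pos: [0.5745, -0.3472, 0.1353]
tcp_rot: [[-1.0, -0.019, -0.006], [-0.019, 1.0, 0.005], [0.006, 0.005, -1.0]]
ft_force: [-0.5, 0.2, 0.6]
opening: 0.7
```

Emit:
drive_tool --plan '[[[-0.003,-0.008,0.02],0],[[0,0,0.025],0],[[0,0,0.02],0],[[0,0,0.01],0],[[0,0,0],0]]'

```text
clock: 4.32
ee_pos: [0.5799, -0.3586, 0.0636]
tcp_rot: [[-1.0, -0.017, 0.0], [-0.017, 1.0, -0.0], [-0.0, -0.0, -1.0]]
ft_force: [-0.2, -0.2, -0.0]
opening: 0.702
```

Emit:
drive_tool --plan '[[[0.002,0.003,0.003],0],[[0,0,0],0]]'

```text
clock: 4.58
ee_pos: [0.5777, -0.3553, 0.061]
tcp_rot: [[-1.0, -0.017, 0.001], [-0.017, 1.0, -0.001], [-0.001, -0.001, -1.0]]
ft_force: [0.3, 0.0, -1.1]
opening: 0.697
```

Emit:
drive_tool --plan '[[[0,0,0],0],[[0,0,0],0],[[0,0,0],0],[[0,0,0],0],[[0,0,0],0],[[0,0,0],0]]' --claw 0

```text
clock: 5.32
ee_pos: [0.5778, -0.3555, 0.0605]
tcp_rot: [[-1.0, -0.017, 0.001], [-0.017, 1.0, -0.0], [-0.001, -0.0, -1.0]]
ft_force: [-0.1, -0.2, 1.0]
opening: 0.147
```

Opening 0.147 is about 12.5 mm, which fits the 14 mm strap. Lifting.

Emit:
drive_tool --plan '[[[0,0,-0.01],0],[[0,0,-0.02],0],[[0,0,-0.03],0],[[0,0,-0.03],0],[[0,0,-0.02],0],[[0,0,-0.01],0],[[0,0,0],0],[[0,0,0],0]]'

```text
clock: 6.32
ee_pos: [0.577, -0.3549, 0.179]
tcp_rot: [[-1.0, -0.017, -0.002], [-0.017, 1.0, 0.001], [0.002, 0.001, -1.0]]
ft_force: [-0.4, -0.1, -2.3]
opening: 0.149
```

```bash
python3 - <<'E'
from h import *
import cv2
print(bot.get_obs()["ft_force"],bot.get_obs()["wrist_torque"])
im,d=bot.grab_frame("scene");cv2.imwrite("pics/s2.png",im)
ci=bot.camera_info("wrist");im,d=bot.grab_frame("wrist");cv2.imwrite("pics/w2.png",im)
np.save("w2.npy",cloud("wrist",d,ci))
E
```

```text
[-0.42305055 -0.12282909 -2.28168765] [-0.01647271 -0.16952294  0.04964328]
```

View pics/s2.png

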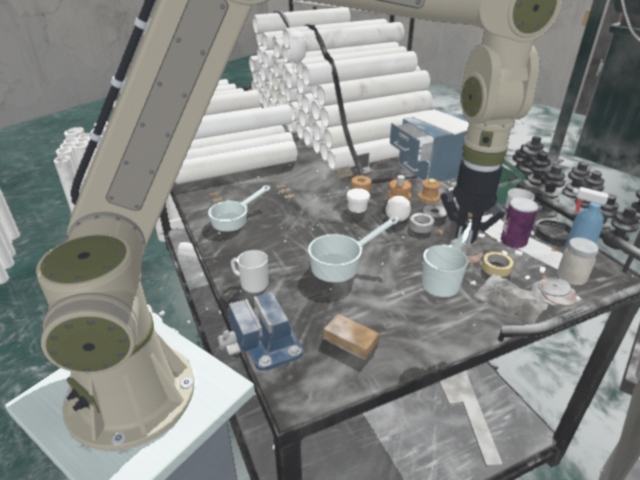

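View pics/w2.png

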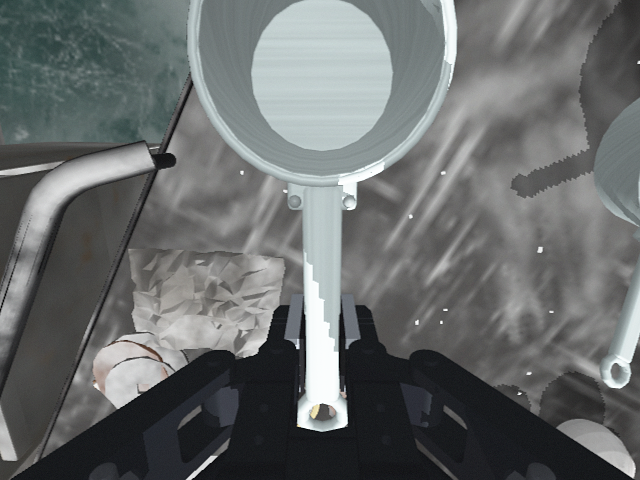

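The pan is lifted and held, with its handle between the pads at (322,330). Next I'll check its tilt and its offset from the TCP.

```bash
python3 - <<'E'
from h import *
import cv2
from scipy.optimize import least_squares
o=bot.get_obs();p=np.array(o["ee_pos"]);R=np.array(o["tcp_rot"])
L=(np.load("w2.npy").reshape(-1,3)-p)@R  # tool frame
h=L[(L[:,0]>.015)&(L[:,0]<.055)&(abs(L[:,1])<.006)&(abs(L[:,2])<.03)]
print("handle n",len(h),"slope z/x deg",np.degrees(np.arctan(np.polyfit(h[:,0],h[:,2],1)[0])),"y at strap",np.median(h[:,1]),"top z",np.median(h[:,2]))
g=np.array([.1,0])
r=L[(abs(np.hypot(*(L[:,:2]-g).T)-.0385)<.008)&(L[:,2]<.006)&(L[:,2]>-.02)&(L[:,0]>.065)]
A=np.c_[r[:,:2],np.ones(len(r))]
s=least_squares(lambda q:A@q-r[:,2],[0,0,0],loss='soft_l1',f_scale=.001).x
print(len(r),"rim plane tilt x,y deg",np.degrees(s[:2]),s[2]+.1*s[0])
k=abs(A@s-r[:,2])<.0025
print("c",least_squares(lambda q:np.hypot(*(r[k,:2]-q).T)-.0385,g,loss='soft_l1',f_scale=.001).x,k.sum())
E
```

```text
handle n 3464 slope z/x deg 0.7539331398608541 y at strap -0.00023663506759528138 top z -0.005279088215794177
8902 rim plane tilt x,y deg [ 1.90308247 -0.03599615] -0.0034231084209457516
c [ 0.10074044 -0.00120664] 6080
```

Emit:
drive_tool --plan '[[[0,0.02,-0.01],0],[[0,0.04,-0.01],0],[[0,0.045,0],0],[[0,0.045,0],0],[[0,0.03,0],0],[[0,0,0],0]]'

```text
clock: 7.18
ee_pos: [0.574, -0.1719, 0.2011]
tcp_rot: [[-1.0, -0.021, 0.0], [-0.021, 1.0, 0.001], [-0.0, 0.001, -1.0]]
ft_force: [0.5, -1.1, -1.1]
opening: 0.147
```

Emit:
drive_tool --plan '[[[0,0,0],-0.08],[[0,0,0],-0.16],[[0,0,0],-0.18],[[0,0,0],-0.18],[[0,0,0],-0.18],[[0,0,0],-0.18],[[0,0,0],-0.13],[[0,0,0],-0.06]]'

```text
clock: 8.18
ee_pos: [0.5743, -0.1757, 0.2005]
tcp_rot: [[-0.391, -0.92, 0.0], [-0.92, 0.391, 0.0], [-0.0, -0.0, -1.0]]
ft_force: [-0.1, -0.9, -1.4]
opening: 0.146
```

Emit:
drive_tool --plan '[[[0,0,0],0],[[0,0,0],0]]'

```text
clock: 8.43
ee_pos: [0.5743, -0.1755, 0.2004]
tcp_rot: [[-0.394, -0.919, 0.0], [-0.919, 0.394, 0.0], [-0.0, -0.0, -1.0]]
ft_force: [0.2, 0.8, -1.9]
opening: 0.148
```

Emit:
drive_tool --plan '[[[-0.02,0.011,0],0],[[-0.04,0.021,0],0],[[-0.045,0.024,0],0],[[-0.04,0.021,0],0],[[-0.025,0.013,0],0],[[0,0,0],0],[[0,0,0],0]]'

```text
clock: 9.3
ee_pos: [0.5583, 0.0166, 0.2004]
tcp_rot: [[-0.392, -0.92, 0.0], [-0.92, 0.392, -0.0], [0.0, -0.0, -1.0]]
ft_force: [0.8, 0.4, -2.5]
opening: 0.147
```

```bash
cat > chk.py <<'E'
from h import *
import cv2,sys
from scipy.optimize import least_squares
n=sys.argv[1]
o=bot.get_obs();print({k:np.round(o[k],4).tolist() for k in("clock","ee_pos","ft_force","wrist_torque")})
for c in ("top","wrist","scene"):
    ci=bot.camera_info(c);im,d=bot.grab_frame(c);cv2.imwrite(f"pics/{c}_{n}.png",im);np.save(f"{c}_{n}.npy",cloud(c,d,ci))
E
python3 chk.py a
```

```text
{'clock': 9.3, 'ee_pos': [0.5583, 0.0166, 0.2004], 'ft_force': [0.7866, 0.3936, -2.5144], 'wrist_torque': [0.0955, -0.1041, -0.0246]}
```

View pics/wrist_a.png

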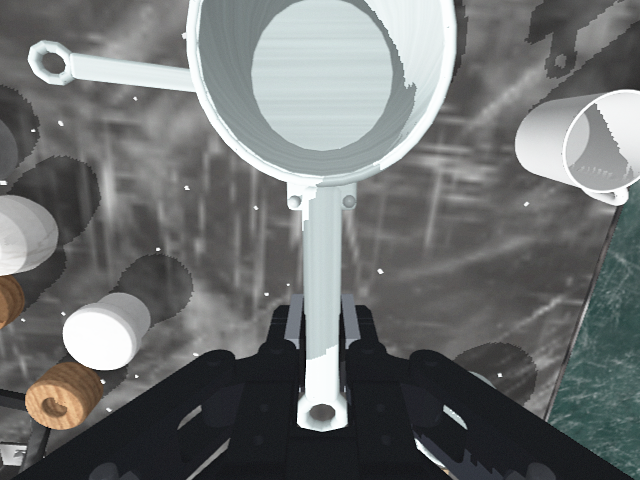

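View pics/top_a.png

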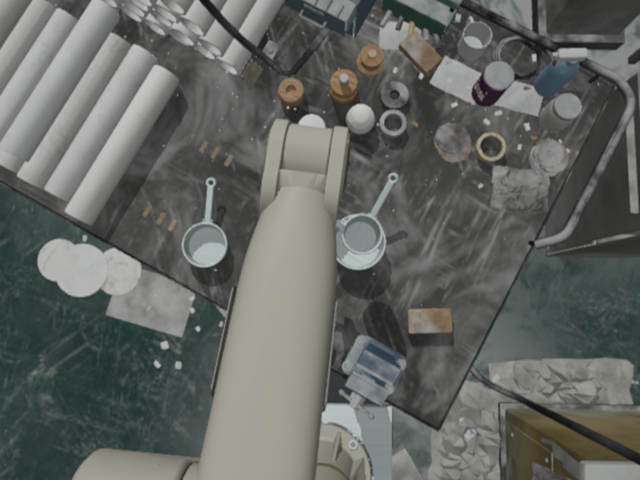

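The top view shows the small pan at (362,235) over the large one at (358,242), with the handles about a quarter turn apart. Lowering, slowly near the end.

Emit:
drive_tool --plan '[[[0,0,0.015],0],[[0,0,0.025],0],[[0,0,0.03],0],[[0,0,0.025],0],[[0,0,0.02],0],[[0,0,0.01],0],[[0,0,0],0]]'

```text
clock: 10.32
ee_pos: [0.5576, 0.0161, 0.0742]
tcp_rot: [[-0.393, -0.919, -0.002], [-0.919, 0.393, 0.0], [0.0, 0.002, -1.0]]
ft_force: [1.2, 0.2, -0.8]
opening: 0.149
```

Emit:
drive_tool --plan '[[[0,0,0.002],0],[[0,0,0.002],0],[[0,0,0.001],0],[[0,0,0],0],[[0,0,0],0]]'

```text
clock: 10.95
ee_pos: [0.5585, 0.0163, 0.0705]
tcp_rot: [[-0.393, -0.92, 0.0], [-0.92, 0.393, 0.0], [-0.0, -0.0, -1.0]]
ft_force: [-0.1, -0.1, -1.4]
opening: 0.152
```

Emit:
drive_tool --plan '[[[0,0,0.002],0],[[0,0,0.001],0],[[0,0,0],0],[[0,0,0],0]]'

```text
clock: 11.45
ee_pos: [0.5584, 0.0163, 0.0673]
tcp_rot: [[-0.393, -0.92, 0.0], [-0.92, 0.393, 0.0], [-0.0, 0.0, -1.0]]
ft_force: [-0.4, -0.8, -1.9]
opening: 0.147
```

Emit:
drive_tool --plan '[[[0,0,0.001],0],[[0,0,0.001],0],[[0,0,0],0],[[0,0,0],0]]'

```text
clock: 11.95
ee_pos: [0.5584, 0.0163, 0.0653]
tcp_rot: [[-0.393, -0.92, -0.0], [-0.92, 0.393, 0.0], [-0.0, 0.0, -1.0]]
ft_force: [0.4, -0.3, -1.4]
opening: 0.145
```

Emit:
drive_tool --plan '[[[0,0,0.001],0],[[0,0,0],0],[[0,0,0],0]]'

```text
clock: 12.32
ee_pos: [0.5585, 0.0163, 0.0644]
tcp_rot: [[-0.393, -0.92, 0.0], [-0.92, 0.393, 0.0], [-0.0, -0.0, -1.0]]
ft_force: [0.8, -0.2, -1.3]
opening: 0.15
```

Emit:
drive_tool --plan '[[[0,0,0.001],0],[[0,0,0],0],[[0,0,0],0]]'

```text
clock: 12.7
ee_pos: [0.5587, 0.0164, 0.0636]
tcp_rot: [[-0.393, -0.92, 0.001], [-0.92, 0.393, 0.0], [-0.0, -0.001, -1.0]]
ft_force: [-0.1, 0.7, 1.4]
opening: 0.148
```

```bash
python3 chk.py b
```

```text
{'clock': 12.7, 'ee_pos': [0.5587, 0.0164, 0.0636], 'ft_force': [-0.1232, 0.6911, 1.3646], 'wrist_torque': [0.2833, -0.0836, -0.0023]}
```

View pics/wrist_b.png

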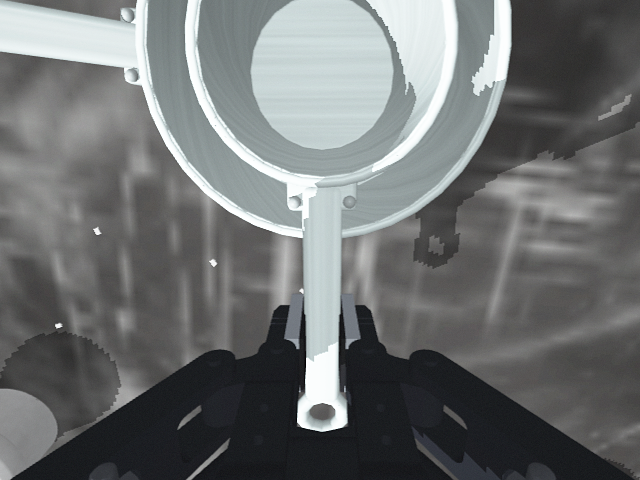

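View pics/scene_b.png

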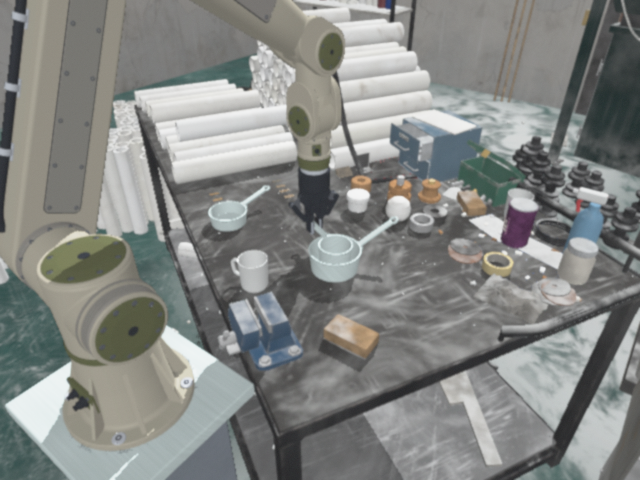

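The small pan sits well centred inside the large one. The vertical force has changed sign (-1.3 to +1.4 N), so it has touched the floor. Releasing with a partial opening.

Emit:
drive_tool --plan '[[[0,0,0.0005],0],[[0,0,0],0]]'

```text
clock: 13.1
ee_pos: [0.5589, 0.0167, 0.0632]
tcp_rot: [[-0.392, -0.92, 0.001], [-0.92, 0.392, 0.001], [-0.001, -0.001, -1.0]]
ft_force: [0.8, 3.7, 5.0]
opening: 0.149
```

Emit:
drive_tool --plan '[[[0,0,0],0],[[0,0,0],0],[[0,0,0],0],[[0,0,0],0]]' --claw 0.5

```text
clock: 13.6
ee_pos: [0.5582, 0.0161, 0.0625]
tcp_rot: [[-0.393, -0.92, -0.001], [-0.92, 0.393, -0.0], [0.0, 0.0, -1.0]]
ft_force: [0.4, -0.2, 0.2]
opening: 0.495
```

Emit:
drive_tool --plan '[[[0,0,-0.01],0],[[0,0,-0.02],0],[[0,0,-0.04],0],[[0,0,-0.04],0],[[0,0,-0.04],0],[[0,0,-0.03],0],[[0,0,0],0],[[0,0,0],0]]'

```text
clock: 14.6
ee_pos: [0.5581, 0.0163, 0.2425]
tcp_rot: [[-0.393, -0.92, -0.0], [-0.92, 0.393, 0.0], [0.0, 0.0, -1.0]]
ft_force: [-0.7, 0.5, -0.5]
opening: 0.499
```

```bash
python3 chk.py c; python3 - <<'E'
from h import *
import cv2
from scipy.optimize import least_squares
for nm in("wrist","top"):
  P=np.load(f"{nm}_c.npy").reshape(-1,3)
  for n,g,h,R,(ha,a0,a1) in (("small",[.519,-.076],.069,.0385,(67,.055,.125)),("large",[.519,-.076],.055,.0605,(-28,.075,.15)),("mid",[.51,.274],.036,.0495,(-4,.06,.14))):
   try:
    g=np.array(g)
    for _ in range(4):
        dd=np.hypot(*(P[:,:2]-g).T);r=P[(abs(dd-R)<.01)&(abs(P[:,2]-h)<.0045)]
        an=np.degrees(np.arctan2(*(r[:,:2]-g).T[::-1]));r=r[(abs((an-ha+180)%360-180)>30)]
        g=least_squares(lambda q:np.hypot(*(r[:,:2]-q).T)-R,g,loss='soft_l1',f_scale=.001).x
    A=np.c_[r[:,:2]-g,np.ones(len(r))];s=least_squares(lambda q:A@q-r[:,2],[0,0,h],loss='soft_l1',f_scale=.001).x
    dl=P[:,:2]-g;dd=np.hypot(*dl.T);an=np.degrees(np.arctan2(dl[:,1],dl[:,0]))
    q=P[(dd>a0)&(dd<a1)&(abs(an-ha)<15)&(P[:,2]>.03)&(P[:,2]<.11)]
    m=np.median(q[:,:2],0)-g if len(q) else [0,0]
    print(nm,n,g.round(4),len(r),"rim z",s[2].round(4),"tilt deg",np.degrees(s[:2]).round(2),"handle",np.degrees(np.arctan2(m[1],m[0])).round(1),len(q),"z/r slope deg",np.degrees(np.arctan(np.polyfit(dd[(dd>a0)&(dd<a1)&(abs(an-ha)<15)&(P[:,2]>.03)&(P[:,2]<.11)],q[:,2],1)[0])) if len(q)>9 else None)
   except Exception as e: print(nm,n,e)
E
```

```text
{'clock': 14.6, 'ee_pos': [0.5581, 0.0163, 0.2425], 'ft_force': [-0.6706, 0.4939, -0.4614], 'wrist_torque': [0.0372, -0.0027, -0.033]}
wrist small [ 0.5199 -0.0765] 1820 rim z 0.0694 tilt deg [0.07 0.16] handle 66.2 1549 z/r slope deg 9.230931974974201
wrist large [ 0.52   -0.0755] 2688 rim z 0.0552 tilt deg [0.04 0.09] handle -28.3 2505 z/r slope deg 25.924348785482856
wrist mid [0.51   0.2742] 126 rim z 0.0353 tilt deg [-1.51  1.1 ] handle -7.5 201 z/r slope deg 4.463206816399386
top small [ 0.519  -0.0758] 159 rim z 0.0684 tilt deg [0.01 0.34] handle 56.2 11 z/r slope deg -58.909393792896495
top large [ 0.519  -0.0747] 204 rim z 0.054 tilt deg [0.19 0.34] handle -28.1 227 z/r slope deg 26.499680299903638
top mid [0.5089 0.2761] 215 rim z 0.0347 tilt deg [-0.07  0.02] handle -4.6 226 z/r slope deg 9.615217367684354
```

View pics/wrist_c.png

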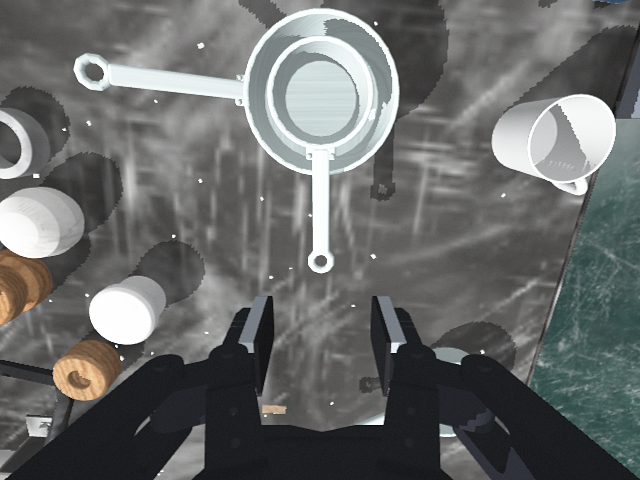

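The wrist view shows the small pan at (321,97) flat and centred inside the large pan at (321,92). The handles are about 94° apart and the gripper is clear. Handing in.

```bash
python3 -c "
from bench import bot
print(bot.sign_off())"
```

```text
the job is handed in; nothing more can be done
None
```

The small pan is now nested inside the largest one. I gripped it by the handle, lowered it until the wrist force showed it touching the floor, released it and backed off. I handed the job in just after 14.6 s.

My last checks from the wrist and top cameras:

| Check | Measured |
|---|---|
| Small pan off the largest pan's axis | about 1 mm |
| Height of small pan's rim | 0.068–0.069 m (0.069 expected when flat on the floor) |
| Tilt of both pans | under 0.5° |
| Angle between handles | about 94° (wrist view) |
| Movement of the largest pan | about 1–2 mm at most, about the accuracy of the measurements |
| Movement of the middle pan | under 5 mm by the fits; it was never touched |
| Gripper height at hand-in | TCP at 0.24 m, touching nothing |

Two readings disagreed. The top camera put the small handle at 56°, but the arm hid most of it and only 11 depth points were left, so I used the wrist reading of 66°. The wrist reading of the middle pan also came from few points and showed a tilt of 1–1.5°, but the top view showed it level.

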